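# Get the spare cell out of the blocked drawer and into its charger

### The job

A spare phone cell lies in the bench drawer, but the solder spool, the solder paste tube and the flux bottle stand in the drawer's way: stand all three upright on the parking mat, pull the drawer out to its stop, and lay the cell flat in the pocket of the charging cradle. Then push the drawer fully shut and stand each of the three back upright on the very spot where it stood at the beginning.

Things in the scene. Friction and masses are not known exactly. Their poses are not given: they have to be found in the camera images.
- cabinet: Low grey bench drawer unit with a clear cover and one drawer, fixed: 170 deep, 150 wide, 60 high. Origin at bench level, middle of its shell's front edge; x points to its back (the drawer comes out along -x), z up. A memory stick and a green board on its rear are no part of the job. The microscope to its left has eyepieces overhanging to about x = 0.51, y = 0.07 to 0.26, from 330 up.
- drawer (a joint): How far the drawer is out, m: 0 shut, 0.12 at its stop; starts about 0.04 ajar. Slides with 1 to 2 N, stays where left. Tray inside 133 wide, 153 long; floor 8, side walls 33, front panel (8 thick) 56 above the bench. The panel's inner face lies at x = -(joint value) in the cabinet's frame.
- drawer_handle (a point): Middle of the drawer's straight handle bar: a round aluminium bar 11 thick and 130 long, its axis 35 in front of the panel (feet 55 either side of the middle), 40 above the bench. It can be pinched across (along the cabinet's x) or hooked from above.
- solder_spool: Spool of solder standing on its flange, dark flanges 58 in diameter, 40 high. Origin in the middle of its underside, z up. Stands in a row in front of the drawer.
- blue_tube: Upright white and blue solder paste tube with a white cap, 36 in diameter, 85 high. Origin in the middle of its underside, z up. Stands in the same row.
- flux_bottle: Small cream flux bottle with a yellow pointed nozzle, 64 high; its body is 29 in diameter up to 40, the nozzle above it at most 18. Origin in the middle of its underside, z up. Stands in the same row.
- cell_battery: Flat grey phone cell with a dark label, 68 (x) by 46 (y) by 9 thick, lying loose in the drawer behind the front panel, its long side roughly along the drawer; gripped off its middle it may swing. Origin in the middle of its underside, z up.
- cradle: Black charging cradle, fixed. Origin at bench level under the middle of its pocket; x runs along the pocket to the raised housing with a display. Pocket 76 (x) by 52 (y), floor 7 and rim 12 above the bench; takes the cell lengthwise, either way round. Each long side has a 50 wide gap for a finger. Housing 23 high, from x = 38; base x -43 to 83, y -35 to 35.
- mat: Dark flat silicone parking mat with a thin light border line, fixed to the bench: 130 (x) by 160 (y) by 3 thick. Origin at bench level under its middle. Lies to one side of the drawer, the cradle to the other; which is which changes.

How it is judged:
By the outcome, as a careful person would: the job done as asked, in the order asked, and still so for the second after the job is handed in, with the robot touching nothing.
It also fails if it takes over 144 s, if anything falls off the work surface, if the arm or the gripper's body presses on something with over 40 N, if the wrist force passes 120 N, or if a joint passes its speed limit or range.

### The arm

A 6-joint arm with a two-finger parallel gripper is mounted at the origin on a cart in front of the work surface, level with it; the furniture and walls round the work are solid. World frame = base frame: x ahead of the robot, y to its left, z up, the work surface at z = 0. Lengths are in m, angles in rad, forces in N, time in s.
With the tool pointing down it reaches from about 0.375 to 0.975 m from the base axis. Payload 3.8 kg.
Tool frame: the origin (TCP) lies at the very end of the fingers, on their centre line; the grasp point (between the pads) lies 19 mm behind it (arm.grip_point_offset is the distance from the TCP to the grasp point, in m); z points along the fingers, y is the line along which they close (so a half turn about z gives the same grasp; the last joint's range is limited). The gripper opens to 88 mm and grips with 3 to 60 N. Pads are 18 mm wide; open, the fingers measure 123 mm over their backs; the gripper's body (75 mm by 187 mm) begins 45 mm behind the grasp point.
Start: joints at [1.269, 0.264, 1.604, -0, 1.274, -0.037], TCP at [0.177, 0.651, 0.239] pointing down, gripper open.
Joint ranges: [-2.63, 2.63], [-0.94, 2.18], [0.31, 2.57], [-1.31, 4.45], [0, 2.66], [-2.55, 2.55]. Speed limits (rad/s): [2.57, 2.57, 3.14, 3.14, 3.14, 3.14].

### API

Orientations are given as a unit quaternion [x, y, z, w].
In Python, from rig import arm gives the robot as it stands.
- The arm moves only by the tool step_arm, never from a script. Its argument "plan" is one flat list of numbers, 7 for each row, row after row: the turn, a rotation vector about the tool's x, y, z in rad, then the shift along the tool's x, y, z in mm, then the closure in counts, from 0 (fully open) to 255 (shut). In form: [ax, ay, az, tx, ty, tz, jaw, ax, ay, az, tx, ty, tz, jaw, ...]. A call has 1 to 12 rows; each row shifts and turns the commanded pose from where the row before left it, along the tool's axes as they then stand; what a row does not reach is not made up. A row lasts 1/8 s, in which the tool goes at most 62.5 mm and 10.7 degrees, less where a joint would pass 70% of its speed; a pose out of reach is approached as far as the arm can. A call is refused whole if a number of a shift passes 62.5 or a number of a turn 0.188, either way. A call with a gripper value outside its range is refused whole. The fingers move at their own pace and stop on an object; "squeeze" is the grip in N (left out, the last holds). Time passes only in rows, so rows that do not move let the fingers close. It gives the time, the measured TCP pose, the force, the opening and the grip force at its end, in the units of the state.
- arm.get_obs(): the state, without advancing time (a new reading comes with each control period).
- arm.camera(name): name is "side" or "top" or "wrist"; returns the picture (480x640x3 uint8, red, green, blue); there is no depth.
- arm.get_calibration(name): a dict with "fx", "fy", "cx", "cy" (pixels), "R" (3x3) and "t" (3): a world point X has camera coordinates R X + t; the wrist camera has in their place "tool_from_camera" (4x4, takes a point from camera to tool coordinates, whose origin is the TCP and whose axes are the flange's). Camera axes: x right, y down, z forward; pixel columns grow to the right and rows downward; lengths in m; the calibration is good to about 2 mm. A picture is of the moment at which its call begins: read the wrist's pose just before it. get_calibration takes no time and is no camera call.
- arm.hand_in(): hands the job in; it is judged then, once.
The state is a dict: "clock": time; "joints": joint angles; "qvel": joint speeds; "joint_efforts": joint torques, N m; "eef_pos": TCP position; "tool_rot": TCP orientation; "contact_force": force on the tool from outside, world axes, zero at the start; "torque": the same for the moment, N m; "finger_gap": finger opening in m; "gripper_force": force on a finger pad.
Only numpy, scipy, OpenCV 4.12 (cv2) and the standard library are available. Lean on these libraries where they do the work, as an engineer would, in place of code of your own. Each camera call takes 0.05 s, during which the arm holds its last target. There are 200 camera calls.

## Working session

There is one attempt and no reset: what is moved stays moved. The work goes in short steps, Python scripts to look and compute and a tool call to move; the robot and the scene stay as the last step left them, time stands still between calls to the robot, and variables do not carry over. Pictures are saved under pics/ and viewed, at most 14 in all, crops included, and the job is handed in when it is done.

Besides the shell and the picture viewer there is one more tool, called after "Request:" as a command line: name --argument value ..., lists and objects as JSON in quotes. step_arm: Moves the arm, as the interface text tells. Its arguments: {"type":"object","properties":{"plan":{"type":"array"},"squeeze":{"type":"number"}},"required":["plan"]}

```bash
ls; mkdir -p pics; python3 - <<'E'
from rig import arm
import cv2,json
for n in ("top","side"):
    cv2.imwrite(f"pics/{n}0.png",arm.camera(n)[:,:,::-1])
    c=arm.get_calibration(n);print(n,{k:(v.tolist() if hasattr(v,'tolist') else v) for k,v in c.items()})
print(arm.get_calibration("wrist"));print(arm.get_obs())
E
```

```text
pics
top {'fx': 609.4228496349176, 'fy': 609.4228496349176, 'cx': 326.57088558766736, 'cy': 244.32418188668777, 'R': [[-0.07860809168715545, -0.9968937918352944, -0.004851362855135096], [-0.976917836079352, 0.07800070127423185, -0.19886536186768128], [0.19862605436180705, -0.01089304369661971, -0.9800148121981034]], 't': [0.07201666075903472, 0.5512931195660852, 1.3077072458537986]}
side {'fx': 539.0459981345961, 'fy': 539.0459981345961, 'cx': 325.26851137017707, 'cy': 238.50635304366867, 'R': [[0.9615710312390281, -0.2740085082466392, -0.017334626917350947], [-0.19367865488802397, -0.632211691289705, -0.7501979445702157], [0.19460146588008517, 0.7247259584181196, -0.6609860472598948]], 't': [-0.48999091347871265, 0.1696820961530902, 1.0029432244019871]}
{'fx': 358.36523763597984, 'fy': 358.36523763597984, 'cx': 319.1036526689305, 'cy': 239.0033799912964, 'tool_from_camera': array([[ 1.10061809e-03, -9.52254457e-01, -3.05303519e-01,
         8.02737977e-02],
       [ 9.99998261e-01,  1.50775431e-03, -1.09775868e-03,
         3.59066639e-04],
       [ 1.50566829e-03, -3.05301780e-01,  9.52254460e-01,
        -1.46608562e-01],
       [ 0.00000000e+00,  0.00000000e+00,  0.00000000e+00,
         1.00000000e+00]])}
{'clock': 0.1, 'joints': array([ 1.26909767e+00,  2.64675756e-01,  1.60527837e+00, -2.13163235e-05,
        1.27370226e+00, -3.68938019e-02]), 'qvel': array([-0.00065372, -0.00262636, -0.00370352, -0.00117423, -0.00037497,
       -0.00032149]), 'joint_efforts': array([ 1.18251486e-03, -5.03611708e+01, -3.58075976e+01,  7.30285677e-02,
        2.31928693e-02, -6.36937398e-05]), 'eef_pos': array([0.17646814, 0.65083471, 0.23749179]), 'tool_rot': array([ 1.32012746e-01,  9.91247482e-01, -1.01883076e-03, -1.63815407e-04]), 'contact_force': array([-0.5710679 ,  0.28477169, -0.06544793]), 'torque': array([-0.01437378,  0.00327976,  0.00023416]), 'gripper_force': 0.0, 'finger_gap': 0.088226816258447}
```

View pics/top0.png

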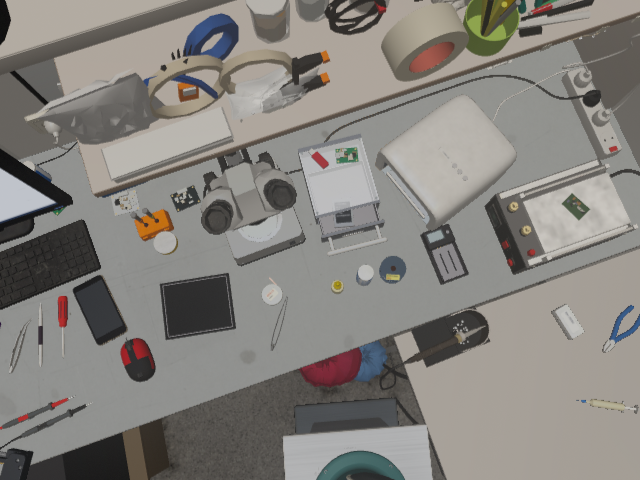

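View pics/side0.png

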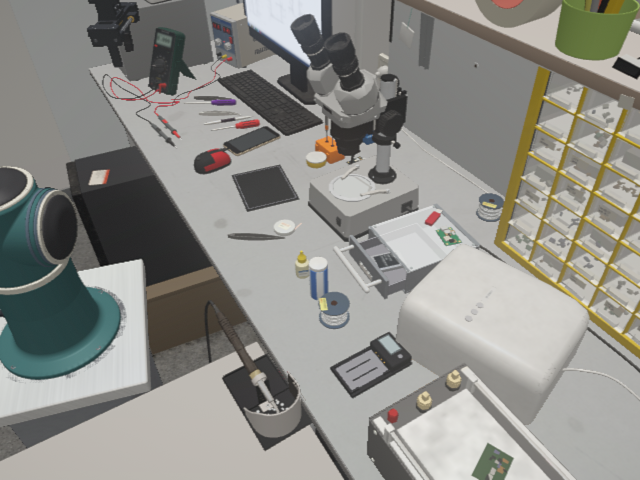

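The top view shows the mat at (198,306), the row of bottle (337,286), tube (365,274) and spool (393,268), the drawer at (340,200), and the cradle at (445,252). Next I'll enlarge it.

```bash
python3 - <<'E'
import cv2
t=cv2.imread("pics/top0.png")[130:310,290:480]
cv2.imwrite("pics/top0c.png",cv2.resize(t,None,fx=3.3,fy=3.3,interpolation=cv2.INTER_CUBIC))
s=cv2.imread("pics/side0.png")[200:400,280:480]
cv2.imwrite("pics/side0c.png",cv2.resize(s,None,fx=3,fy=3,interpolation=cv2.INTER_CUBIC))
E
```

```text
(no output)
```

View pics/top0c.png

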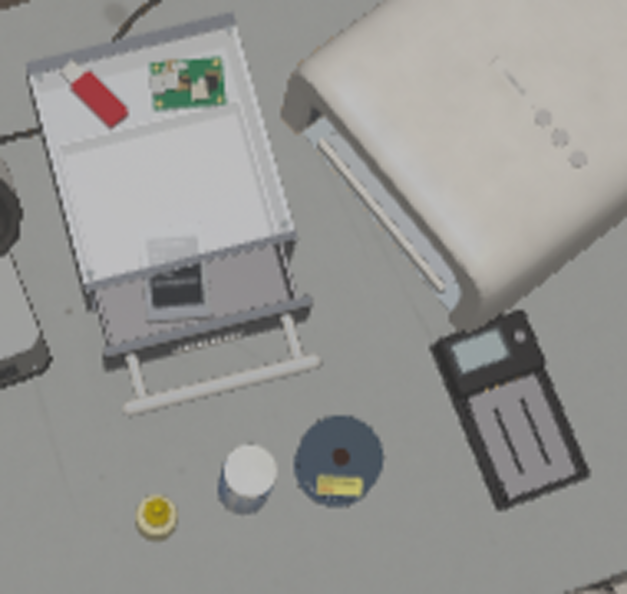

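View pics/side0c.png

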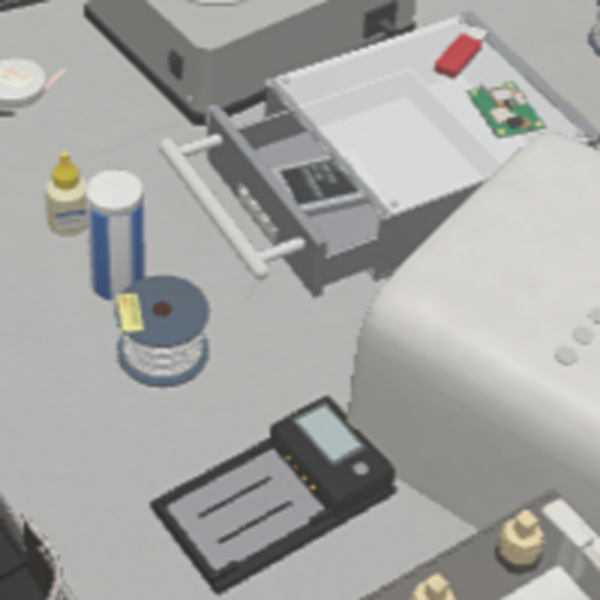

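The crops show the row of bottle tip (158,510), tube cap (250,470) and spool (339,461) in the top crop. The handle runs (128,408)-(318,361), and the cradle's near edge runs (501,508)-(588,473). The mat lies clear to the left.

```bash
cat > h.py <<'E'
import numpy as np
from rig import arm
from scipy.spatial.transform import Rotation as Ro
def ray(n,u,v,z,pose=None):
    c=arm.get_calibration(n)
    d=np.array([(u-c["cx"])/c["fx"],(v-c["cy"])/c["fy"],1.])
    if n=="wrist":
        o=pose or arm.get_obs(); T=np.eye(4);T[:3,:3]=Ro.from_quat(o["tool_rot"]).as_matrix();T[:3,3]=o["eef_pos"]
        M=T@c["tool_from_camera"];p=M[:3,3];d=M[:3,:3]@d
    else:
        R=np.array(c["R"]);p=-R.T@np.array(c["t"]);d=R.T@d
    return p+d*(z-p[2])/d[2]
E
python3 - <<'E'
from h import *
np.set_printoptions(precision=4,suppress=True)
T=lambda u,v,z:ray("top",290+u/3.3-.35,130+v/3.3-.35,z)[:2]
S=lambda u,v,z:ray("side",280+u/3-.33,200+v/3-.33,z)[:2]
for n,t,s,z in [("spool",(339,461),(162,310),.04),("tube",(250,470),(116,192),.085),("bottle",(158,510),(65,157),.064),("hL",(128,408),(166,147),.04),("hR",(318,361),(262,268),.04),("panL",(105,358),(212,112),.056),("panR",(310,300),(322,244),.056),("cabL",(88,285),(270,85),.06),("cabR",(293,238),(393,212),.06)]:
    print(n,T(*t,z),S(*s,z))
for n,p,z in [("cradNL",(501,508),.012),("cradNR",(588,473),.012),("hsFL",(434,345),.023),("hsFR",(520,312),.023),("cellN1",(147,318),.017),("cellN2",(208,313),.017),("cellF1",(147,240),.017),("cellF2",(197,238),.017)]: print(n,T(*p,z))
print("side crad", S(152,503,.012),S(218,590,.0),S(395,485,0))
for p in [(160,291),(228,274),(236,327),(168,339)]: print("mat",ray("top",*p,.003)[:2])
E
```

```text
spool [ 0.4896 -0.1146] [ 0.493 -0.117]
tube [ 0.4814 -0.0506] [ 0.4823 -0.0542]
bottle [0.4627 0.0113] [0.4643 0.0083]
hL [0.5375 0.0254] [0.5376 0.0235]
hR [ 0.5599 -0.1072] [ 0.5629 -0.1015]
panL [0.5702 0.0385] [0.5727 0.0313]
panR [ 0.5994 -0.1042] [ 0.5998 -0.1071]
cabL [0.621  0.0461] [0.6181 0.0422]
cabR [ 0.6429 -0.0964] [ 0.6509 -0.0974]
cradNL [ 0.4523 -0.226 ]
cradNR [ 0.4718 -0.2889]
hsFL [ 0.5682 -0.1907]
hsFR [ 0.5869 -0.2531]
cellN1 [0.6048 0.0068]
cellN2 [ 0.605  -0.0362]
cellF1 [0.6612 0.0022]
cellF2 [ 0.6599 -0.0332]
side crad [ 0.453  -0.2308] [ 0.474  -0.2875] [ 0.5936 -0.251 ]
mat [0.4875 0.4168]
mat [0.5144 0.2595]
mat [0.3918 0.247 ]
mat [0.3771 0.4015]
```

Request:
step_arm --plan '[0,0,0.186,0,0,0,60,0,0,0.186,0,0,0,60,0,0,0.186,0,0,0,60,0,0,0.186,0,0,0,60,0,0,0.186,0,0,0,60,0,0,0.182,0,0,0,60,0,0,0,-58,13,0,60,0,0,0,-58,13,0,60,0,0,0,-58,13,0,60,0,0,0,-58,13,0,60,0,0,0,-58,13,0,60,0,0,0,-58,13,0,60]'

```text
clock: 1.6
eef_pos: [0.3205, 0.3231, 0.2384]
tool_rot: [0.635, 0.772, -0.0, 0.0]
contact_force: [1.0, -0.3, 0.1]
finger_gap: 0.067
gripper_force: 0.0
```

Request:
step_arm --plan '[0,0,0,-58,13,0,60,0,0,0,-58,13,0,60,0,0,0,-58,13,0,60,0,0,0,-58,13,0,60,0,0,0,-58,13,0,60,0,0,0,-58,13,0,60,0,0,0,-52,12,0,60,0,0,0,0,0,0,60]'

```text
clock: 2.6
eef_pos: [0.4863, -0.0531, 0.2383]
tool_rot: [0.637, 0.771, -0.0, -0.0]
contact_force: [-0.7, 0.5, -0.1]
finger_gap: 0.0675
gripper_force: 0.0
```

```bash
python3 - <<'E'
from h import *
import cv2,pickle
o=arm.get_obs();pickle.dump(o,open("o1.pkl","wb"))
cv2.imwrite("pics/w1.png",cv2.resize(arm.camera("wrist")[:,:,::-1],(800,600)))
print(o["clock"],o["eef_pos"],o["tool_rot"],o["finger_gap"],o["contact_force"])
E
```

```text
2.6 [ 0.48634876 -0.05310085  0.23826033] [ 6.37236796e-01  7.70667943e-01 -4.25401712e-04 -7.82314689e-05] 0.06751013400104562 [-0.65766501  0.4825103  -0.12804999]
```

View pics/w1.png

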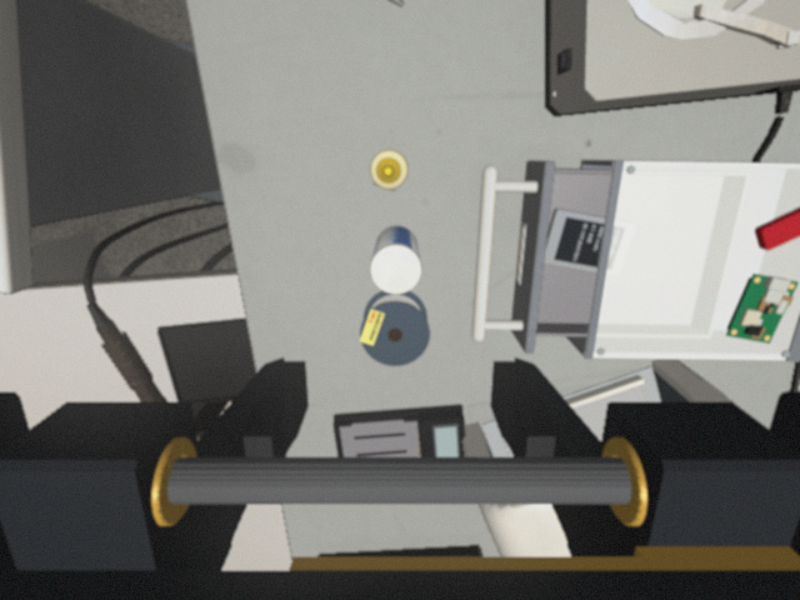

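The wrist view shows, at 800 px, the bottle tip (388,171), tube cap (396,268), spool centre (395,332) and handle ends (491,170)/(478,339). The cell's near edge runs (557,211)-(546,263).

```bash
python3 - <<'E'
from h import *
import pickle
o=pickle.load(open("o1.pkl","rb"))
np.set_printoptions(precision=4,suppress=True)
th=.1892;C=np.array([[np.cos(th),np.sin(th)],[-np.sin(th),np.cos(th)]])
for n,u,v,z in [("bottle",388,171,.064),("tube",396,268,.085),("spool",395,332,.04),("hL",491,170,.04),("hR",478,339,.04),("pL",548,162,.056),("pR",533,350,.056),("cabL",617,162,.06),("cabR",595,357,.06),("cell",557,211,.017),("cell",546,263,.017)]:
    p=ray("wrist",u*.8,v*.8,z,o)[:2]; d=C@(p-o["eef_pos"][:2])*1000
    print(n,p,"tool x,y mm:",d[1],d[0])
E
```

```text
bottle [0.4649 0.0132] tool x,y mm: 69.1066916890247 -8.564331924282943
tube [ 0.4824 -0.0481] tool x,y mm: 5.610118522593675 -2.9568761176083926
spool [ 0.4935 -0.1129] tool x,y mm: -60.10347516432272 -4.208132512721338
hL [0.5392 0.0273] tool x,y mm: 69.06431556050522 67.06120941454789
hR [ 0.5626 -0.106 ] tool x,y mm: -66.27175555376624 64.9025301494287
pL [0.574  0.0401] tool x,y mm: 75.01413412658626 103.56852649970529
pR [ 0.6038 -0.1008] tool x,y mm: -68.93643590243929 106.40428167691016
cabL [0.6196 0.0489] tool x,y mm: 75.11976053930529 150.1003487302655
cabR [ 0.6522 -0.0958] tool x,y mm: -73.11117504752931 154.91206843903467
cell [0.6044 0.0066] tool x,y mm: 36.40074903734312 127.12972058876274
cell [ 0.608  -0.0367] tool x,y mm: -6.809426823199788 122.60663219032907
```

Request:
step_arm --plan '[0,0,0,3,-4,50,75,0,0,0,0,0,50,75,0,0,0,0,0,50,75,0,0,0,0,0,40,75,0,0,0,0,0,13,75,0,0,0,0,0,0,255,0,0,0,0,0,0,255,0,0,0,0,0,0,255,0,0,0,0,0,0,255,0,0,0,0,0,0,255]' --squeeze 20

```text
clock: 3.9
eef_pos: [0.483, -0.0481, 0.0376]
tool_rot: [0.635, 0.772, 0.001, 0.001]
contact_force: [0.1, 2.0, 7.1]
finger_gap: 0.0354
gripper_force: 20.0
```

Request:
step_arm --plan '[0,0,0,0,0,0,255,0,0,0,0,0,-25,255,0,0,0,0,0,-25,255,0,0,0,0,0,0,255,0,0,0,0,0,0,255]'

```text
clock: 4.53
eef_pos: [0.4806, -0.0479, 0.0851]
tool_rot: [0.635, 0.772, -0.0, -0.0]
contact_force: [-0.5, 0.2, -0.9]
finger_gap: 0.0355
gripper_force: 20.0
```

Request:
step_arm --plan '[0,0,0,0,-50,0,255,0,0,0,60,0,0,255,0,0,0,60,0,0,255,0,0,0,60,0,0,255,0,0,0,60,0,0,255,0,0,0,60,0,0,255,0,0,0,25,30,0,255,0,0,0,0,29,0,255,0,0,0,0,0,0,255,0,0,0,0,0,25,255,0,0,0,0,0,15,255,0,0,0,0,0,0,255]'

```text
clock: 6.02
eef_pos: [0.425, 0.2712, 0.0436]
tool_rot: [0.635, 0.772, -0.002, -0.001]
contact_force: [-0.4, 0.0, 0.6]
finger_gap: 0.0351
gripper_force: 20.0
```

Request:
step_arm --plan '[0,0,0,0,0,6,255,0,0,0,0,0,0,255,0,0,0,0,0,0,110,0,0,0,0,0,0,110,0,0,0,0,0,-50,110,0,0,0,0,0,-50,75,0,0,0,-62,-1,0,47,0,0,0,-62,-1,0,47,0,0,0,-62,-1,0,47,0,0,0,-62,-1,0,47,0,0,0,-62,-1,0,47,0,0,0,-62,-1,0,47]'

```text
clock: 7.52
eef_pos: [0.4935, -0.0956, 0.1402]
tool_rot: [0.635, 0.772, 0.0, 0.001]
contact_force: [1.4, -0.6, 0.9]
finger_gap: 0.072
gripper_force: 0.0
```

Request:
step_arm --plan '[0,0,0,-20,-1,0,47,0,0,0,0,0,0,47,0,0,0,0,0,0,47]'

```text
clock: 7.9
eef_pos: [0.4956, -0.1119, 0.1394]
tool_rot: [0.635, 0.773, 0.0, -0.001]
contact_force: [0.8, 0.5, -0.4]
finger_gap: 0.0718
gripper_force: 0.0
```

Request:
step_arm --plan '[0,0,0,-2,-4,40,47,0,0,0,0,0,40,47,0,0,0,0,0,30,47,0,0,0,0,0,17,47,0,0,0,0,0,0,47,0,0,0,0,0,0,255,0,0,0,0,0,0,255,0,0,0,0,0,0,255,0,0,0,0,0,0,255]' --squeeze 20

```text
clock: 9.02
eef_pos: [0.494, -0.1163, 0.0141]
tool_rot: [0.635, 0.772, 0.001, 0.001]
contact_force: [0.4, 1.6, 7.1]
finger_gap: 0.0545
gripper_force: 19.2
```

Request:
step_arm --plan '[0,0,0,0,0,0,255]'

```text
clock: 9.15
eef_pos: [0.494, -0.1163, 0.0142]
tool_rot: [0.635, 0.772, 0.001, 0.001]
contact_force: [-0.5, 1.9, 6.8]
finger_gap: 0.0544
gripper_force: 19.2
```

Request:
step_arm --plan '[0,0,0,0,0,-30,255,0,0,0,0,0,-30,255,0,0,0,0,0,0,255,0,0,0,0,0,0,255]'

```text
clock: 9.65
eef_pos: [0.4917, -0.1159, 0.0718]
tool_rot: [0.635, 0.772, -0.0, -0.001]
contact_force: [-0.7, 0.3, -1.5]
finger_gap: 0.0545
gripper_force: 19.8
```

```bash
python3 - <<'E'
from h import *
import cv2
t=cv2.resize(arm.camera("side")[100:400,200:480,::-1],None,fx=2,fy=2,interpolation=cv2.INTER_CUBIC)
cv2.imwrite("pics/s2.png",t)
E
```

```text
(no output)
```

View pics/s2.png

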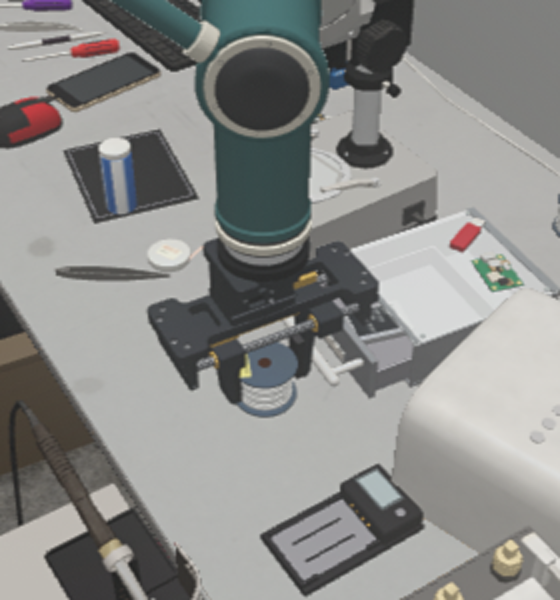

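The side view shows the spool held level and the tube standing on the mat near its edge, with its base around (120,205) in the crop. I'll check that against the mat corners.

```bash
python3 - <<'E'
from h import *
np.set_printoptions(precision=4,suppress=True)
for n,u,v,z in [("m1",65,150,.003),("m2",160,131,.003),("m3",197,184,.003),("m4",94,220,.003),("tube front bottom",121,214,.003),("tubetop",115,148,.088)]: print(n,ray("side",200+u/2-.25,100+v/2-.25,z)[:2])
E
```

```text
m1 [0.3794 0.4045]
m2 [0.504  0.4107]
m3 [0.5224 0.2843]
m4 [0.3905 0.2514]
tube front bottom [0.4229 0.2533]
tubetop [0.4266 0.2651]
```

Request:
step_arm --plan '[0,0,0,0,-40,-40,255,0,0,0,30,-25,-10,255,0,0,0,60,0,0,255,0,0,0,60,0,0,255,0,0,0,60,0,0,255,0,0,0,60,0,0,255,0,0,0,60,0,0,255,0,0,0,60,0,0,255,0,0,0,60,0,0,255,0,0,0,46,40,0,255,0,0,0,0,60,0,255,0,0,0,0,24,0,255]'

```text
clock: 11.2
eef_pos: [0.4564, 0.383, 0.1206]
tool_rot: [0.635, 0.773, -0.001, 0.0]
contact_force: [0.4, -0.8, -1.1]
finger_gap: 0.054
gripper_force: 19.8
```

Request:
step_arm --plan '[0,0,0,0,0,0,255,0,0,0,0,0,40,255,0,0,0,0,0,40,255,0,0,0,0,0,20,255,0,0,0,0,0,0,255,0,0,0,0,0,0,255]'

```text
clock: 11.95
eef_pos: [0.4554, 0.3827, 0.024]
tool_rot: [0.635, 0.772, 0.001, 0.0]
contact_force: [-0.3, -0.3, -1.1]
finger_gap: 0.0541
gripper_force: 20.0
```

Request:
step_arm --plan '[0,0,0,0,0,8,255,0,0,0,0,0,0,255,0,0,0,0,0,0,47,0,0,0,0,0,0,47,0,0,0,0,0,-50,47,0,0,0,0,0,-50,60,0,0,0,-54,-25,0,75,0,0,0,-50,-26,0,75,0,0,0,0,0,0,75,0,0,0,0,0,40,75,0,0,0,0,0,37,75,0,0,0,0,0,0,75]'

```text
clock: 13.45
eef_pos: [0.4222, 0.2691, 0.0348]
tool_rot: [0.635, 0.772, -0.003, -0.001]
contact_force: [0.1, -0.2, 0.9]
finger_gap: 0.0621
gripper_force: 0.0
```

Request:
step_arm --plan '[0,0,0,0,0,0,255,0,0,0,0,0,0,255,0,0,0,0,0,0,255,0,0,0,0,0,0,255,0,0,0,0,0,-15,255,0,0,0,13,0,0,255,0,0,0,0,0,0,255]'

```text
clock: 14.32
eef_pos: [0.4222, 0.2839, 0.0529]
tool_rot: [0.635, 0.773, 0.0, 0.0]
contact_force: [-0.9, -0.2, -0.5]
finger_gap: 0.0358
gripper_force: 20.0
```

Request:
step_arm --plan '[0,0,0,0,0,15,255,0,0,0,0,0,0,255,0,0,0,0,0,0,255,0,0,0,0,0,0,110,0,0,0,0,0,0,110]'

```text
clock: 14.95
eef_pos: [0.4217, 0.2825, 0.0371]
tool_rot: [0.635, 0.772, -0.001, -0.0]
contact_force: [-0.6, 0.7, -0.5]
finger_gap: 0.0502
gripper_force: 0.0
```

Request:
step_arm --plan '[0,0,0,0,0,-40,110,0,0,0,0,0,-40,110,0,0,0,-60,-2,0,120,0,0,0,-60,-2,0,120,0,0,0,-60,-2,0,120,0,0,0,-60,-2,0,120,0,0,0,-36,-2,0,120,0,0,0,0,0,0,120,0,0,0,0,0,0,120]'

```text
clock: 16.08
eef_pos: [0.4653, 0.0105, 0.1175]
tool_rot: [0.636, 0.772, -0.0, -0.0]
contact_force: [-0.1, 0.8, 0.1]
finger_gap: 0.0468
gripper_force: 0.0
```

Request:
step_arm --plan '[0,0,0,0,-1,40,120,0,0,0,0,0,40,120,0,0,0,0,0,23,120,0,0,0,0,0,0,120,0,0,0,0,0,0,120,0,0,0,0,0,0,255,0,0,0,0,0,0,255,0,0,0,0,0,0,255,0,0,0,0,0,0,255,0,0,0,0,0,0,255]' --squeeze 15

```text
clock: 17.32
eef_pos: [0.4658, 0.01, 0.0158]
tool_rot: [0.635, 0.772, 0.001, 0.001]
contact_force: [-1.2, 1.7, 6.8]
finger_gap: 0.028
gripper_force: 15.0
```

Request:
step_arm --plan '[0,0,0,0,0,-30,255,0,0,0,0,0,-20,255,0,0,0,0,0,0,255,0,0,0,0,0,0,255]'

```text
clock: 17.82
eef_pos: [0.464, 0.0099, 0.0639]
tool_rot: [0.635, 0.772, -0.0, -0.0]
contact_force: [0.2, -0.3, -0.6]
finger_gap: 0.028
gripper_force: 15.0
```

Request:
step_arm --plan '[0,0,0,0,-45,-40,255,0,0,0,55,0,-15,255,0,0,0,60,0,0,255,0,0,0,60,0,0,255,0,0,0,60,0,0,255,0,0,0,60,0,0,255,0,0,0,40,0,0,255,0,0,0,0,47,0,255,0,0,0,0,0,0,255,0,0,0,0,0,40,255,0,0,0,0,0,40,255,0,0,0,0,0,15,255]'

```text
clock: 19.32
eef_pos: [0.399, 0.3364, 0.0212]
tool_rot: [0.636, 0.772, -0.004, -0.001]
contact_force: [-0.0, -0.6, -0.3]
finger_gap: 0.0277
gripper_force: 15.0
```

Request:
step_arm --plan '[0,0,0,0,0,0,255,0,0,0,0,0,0,255]'

```text
clock: 19.58
eef_pos: [0.403, 0.3397, 0.026]
tool_rot: [0.635, 0.772, 0.001, 0.0]
contact_force: [0.2, 0.4, -0.4]
finger_gap: 0.0281
gripper_force: 15.0
```

Request:
step_arm --plan '[0,0,0,0,0,8,255,0,0,0,0,0,0,255,0,0,0,0,0,0,128,0,0,0,0,0,0,128,0,0,0,0,0,-45,128,0,0,0,0,0,-50,128,0,0,0,-60,-15,0,193,0,0,0,-60,-15,0,193,0,0,0,-60,0,0,193,0,0,0,-60,0,0,193,0,0,0,-60,0,0,193,0,0,0,-60,0,0,193]'

```text
clock: 21.08
eef_pos: [0.4418, -0.0218, 0.1117]
tool_rot: [0.635, 0.772, 0.0, 0.0]
contact_force: [0.5, -0.0, 0.6]
finger_gap: 0.0218
gripper_force: 0.0
```

Request:
step_arm --plan '[0,0,0,-41,40,0,193,0,0,0,0,40,0,193,0,0,0,0,23,0,193,0,0,0,0,0,0,193,0,0,0,0,0,0,193]'

```text
clock: 21.7
eef_pos: [0.5496, -0.0402, 0.111]
tool_rot: [0.635, 0.772, -0.001, -0.001]
contact_force: [0.1, -0.1, -0.1]
finger_gap: 0.0216
gripper_force: 0.0
```

```bash
python3 - <<'E'
from h import *
import cv2
o=arm.get_obs();print(o["eef_pos"],o["tool_rot"],o["finger_gap"])
w=arm.camera("wrist")[:,:,::-1]
s=arm.camera("side")[:,:,::-1]
a=cv2.resize(w,(520,390));b=cv2.resize(s[140:340,180:446],(519,390));
cv2.imwrite("pics/m3.png",cv2.resize(np.hstack([a,b]),(800,300)))
E
```

```text
[ 0.54962666 -0.04019303  0.11102367] [ 6.35187746e-01  7.72356998e-01 -6.42807895e-04 -8.84000445e-04] 0.021606853979076687
```

View pics/m3.png

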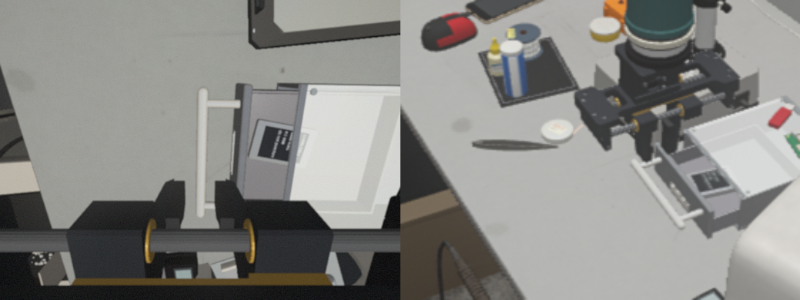

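All three stand on the mat, and the handle bar (x≈202 in the wrist half) lies between the fingers. I'll go down and pinch it.

Request:
step_arm --plan '[0,0,0,0,1,40,193,0,0,0,0,0,30,193,0,0,0,0,0,20,193,0,0,0,0,0,0,193,0,0,0,0,0,0,255,0,0,0,0,0,0,255,0,0,0,0,0,0,255]' --squeeze 25

```text
clock: 22.68
eef_pos: [0.5525, -0.0402, 0.0227]
tool_rot: [0.635, 0.772, 0.0, 0.001]
contact_force: [-1.7, -0.0, 2.2]
finger_gap: 0.0097
gripper_force: 25.0
```

Request:
step_arm --plan '[0,0,0,0,-10,0,255,0,0,0,0,-15,0,255,0,0,0,0,-15,0,255,0,0,0,0,-15,0,255,0,0,0,0,-10,0,255,0,0,0,0,-8,0,255,0,0,0,0,0,0,255]'

```text
clock: 23.55
eef_pos: [0.4788, -0.0534, 0.0226]
tool_rot: [0.636, 0.772, 0.0, -0.001]
contact_force: [-1.8, 7.8, 9.0]
finger_gap: 0.0095
gripper_force: 24.7
```

Request:
step_arm --plan '[0,0,0,0,-4,0,255,0,0,0,0,-3,0,255,0,0,0,0,0,0,255,0,0,0,0,0,0,255]'

```text
clock: 24.05
eef_pos: [0.4725, -0.0545, 0.0226]
tool_rot: [0.636, 0.772, 0.001, -0.001]
contact_force: [-1.3, 8.3, 9.2]
finger_gap: 0.0097
gripper_force: 24.7
```

Request:
step_arm --plan '[0,0,0,0,-3,0,255,0,0,0,0,-3,0,255,0,0,0,0,0,0,255,0,0,0,0,0,0,255]'

```text
clock: 24.55
eef_pos: [0.4712, -0.0549, 0.0228]
tool_rot: [0.636, 0.772, 0.004, 0.003]
contact_force: [11.8, 14.0, -5.3]
finger_gap: 0.0101
gripper_force: 25.1
```

Request:
step_arm --plan '[0,0,0,0,3,0,255,0,0,0,0,0,0,193,0,0,0,0,0,0,193,0,0,0,0,0,-40,193,0,0,0,0,0,-60,193,0,0,0,-20,40,-50,100,0,0,0,-20,40,0,100,0,0,0,0,0,0,100,0,0,0,0,0,0,100]'

```text
clock: 25.68
eef_pos: [0.552, -0.0793, 0.1669]
tool_rot: [0.635, 0.772, -0.001, -0.001]
contact_force: [-0.4, -0.3, -0.5]
finger_gap: 0.0533
gripper_force: 0.0
```

```bash
python3 - <<'E'
from h import *
import cv2,pickle
o=arm.get_obs();print(o["eef_pos"],o["tool_rot"],o["finger_gap"]);pickle.dump(o,open("o4.pkl","wb"))
w=arm.camera("wrist")[:,:,::-1];cv2.imwrite("pics/w4full.png",w)
cv2.imwrite("pics/w4.png",cv2.resize(w[60:360,200:600],(800,600),interpolation=cv2.INTER_CUBIC))
E
```

```text
[ 0.55203321 -0.07931457  0.1668612 ] [ 0.63548035  0.77211502 -0.00100472 -0.00145365] 0.05331553634410252
```

View pics/w4.png

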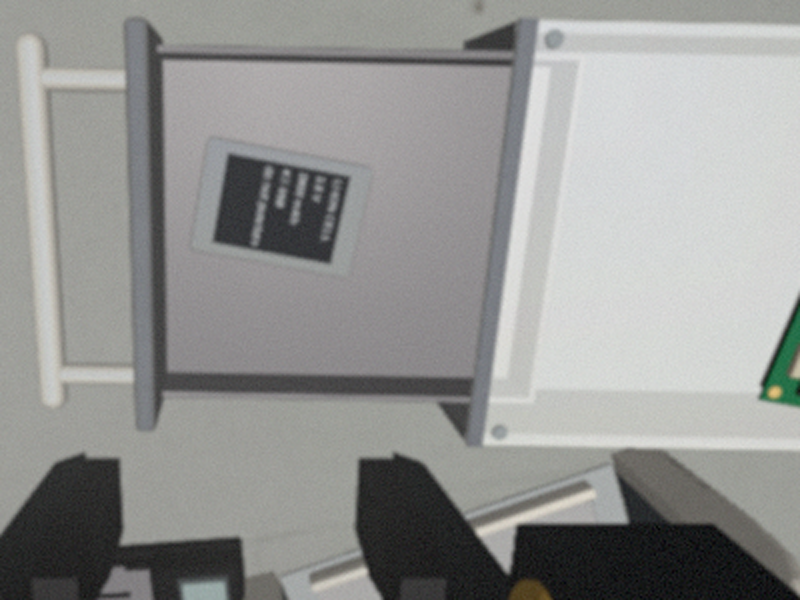

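The cell lies open in the drawer with corners (210,137), (372,167), (350,275) and (191,246) in the crop, clear of the walls.

```bash
python3 - <<'E'
from h import *
import pickle
o=pickle.load(open("o4.pkl","rb"))
np.set_printoptions(precision=4,suppress=True)
P=np.array([ray("wrist",200+u/2-.25,60+v/2-.25,.017,o)[:2] for u,v in [(210,137),(372,167),(350,275),(191,246)]])
print(P,P.mean(0));a=(P[1]+P[2]-P[0]-P[3]);b=P[0]+P[1]-P[2]-P[3]
print(np.linalg.norm(a)/2,np.linalg.norm(b)/2,np.arctan2(a[1],a[0]),np.arctan2(-b[0],b[1]))
for u,v in [(140,18),(146,430)]: print(ray("wrist",200+u/2-.25,60+v/2-.25,.056,o)[:2])
th=.1889;C=np.array([[np.cos(th),np.sin(th)],[-np.sin(th),np.cos(th)]]);print(C@(P.mean(0)-o["eef_pos"][:2])*1000)
E
```

```text
[[ 0.5247 -0.0066]
 [ 0.5904 -0.0053]
 [ 0.5923 -0.0495]
 [ 0.5248 -0.0505]] [ 0.5581 -0.028 ]
0.06654444388300669 0.0440685318285441 0.016714650868086944 0.02234959446683681
[0.497  0.0264]
[ 0.5216 -0.1181]
[15.5567 49.3171]
```

Request:
step_arm --plan '[0,0,0,49,16,0,76,0,0,0.174,0,0,0,76,0,0,0.174,0,0,0,76,0,0,0.174,0,0,0,76,0,0,0.174,0,0,0,76,0,0,0.174,0,0,0,76,0,0,0.174,0,0,0,76,0,0,0.174,0,0,0,76,0,0,0.174,0,0,0,76,0,0,0.174,0,0,0,76,0,0,0.174,0,0,0,76,0,0,0,0,0,0,76]'

```text
clock: 27.22
eef_pos: [0.5584, -0.0278, 0.1675]
tool_rot: [1.0, 0.013, -0.001, -0.0]
contact_force: [-0.2, -0.1, 0.4]
finger_gap: 0.0617
gripper_force: 0.0
```

```bash
cat >> h.py <<'E'
def to(x,y,yaw_y):
    """tool shift (mm) in present tool axes to world x,y, and turn about tool z to have tool y at angle yaw_y"""
    o=arm.get_obs();R=Ro.from_quat(o["tool_rot"]).as_matrix();p=o["eef_pos"]
    d=R.T@(np.array([x,y,p[2]])-p)*1000;cur=np.arctan2(R[1,1],R[0,1])
    print("pos",p.round(4),"tool-y ang",cur.round(4),"j",o["joints"].round(2),"shift",d.round(1),"turn az",round(-(yaw_y-cur),3))
E
python3 -c "
from h import *
to(.558,-.028,.02-np.pi/2)"
```

```text
pos [ 0.5584 -0.0278  0.1675] tool-y ang -1.5439 j [-0.09  0.1   1.93 -0.    1.11  1.45] shift [-0.4  0.2  0. ] turn az 0.007
```

Request:
step_arm --plan '[0,0,0,0,0,45,76,0,0,0,0,0,45,76,0,0,0,0,0,40,76,0,0,0,0,0,20,76,0,0,0,0,0,6,76,0,0,0,0,0,0,76,0,0,0,0,0,0,76]'

```text
clock: 28.1
eef_pos: [0.5612, -0.0281, 0.0136]
tool_rot: [1.0, 0.013, 0.001, 0.0]
contact_force: [0.0, 0.0, 1.3]
finger_gap: 0.0617
gripper_force: 0.0
```

Request:
step_arm --plan '[0,0,0,0,0,0,255,0,0,0,0,0,0,255,0,0,0,0,0,0,255,0,0,0,0,0,0,255]' --squeeze 20

```text
clock: 28.6
eef_pos: [0.5608, -0.0281, 0.0131]
tool_rot: [1.0, 0.012, 0.001, 0.0]
contact_force: [-0.5, -1.0, 5.7]
finger_gap: 0.0452
gripper_force: 20.0
```

Request:
step_arm --plan '[0,0,0,0,0,-20,255,0,0,0,0,0,-40,255,0,0,0,0,0,-40,255,0,0,0,0,0,-30,255,0,0,0,0,0,0,255]'

```text
clock: 29.22
eef_pos: [0.5622, -0.0281, 0.1448]
tool_rot: [1.0, 0.012, 0.003, 0.0]
contact_force: [0.7, 0.0, -0.7]
finger_gap: 0.0455
gripper_force: 20.0
```

```bash
python3 - <<'E'
from h import *
import cv2
o=arm.get_obs();print(o["finger_gap"],o["gripper_force"],o["contact_force"])
to(.503,-.245,.30-np.pi/2)
w=arm.camera("wrist")[:,:,::-1];cv2.imwrite("pics/w5.png",w)
E
```

```text
0.04549763857286564 19.994681775569916 [ 0.68936168  0.0128359  -0.70227256]
pos [ 0.5622 -0.0281  0.1448] tool-y ang -1.546 j [-0.09  0.13  1.95  0.    1.06  1.45] shift [-6.450e+01  2.153e+02 -2.000e-01] turn az -0.275
```

View pics/w5.png

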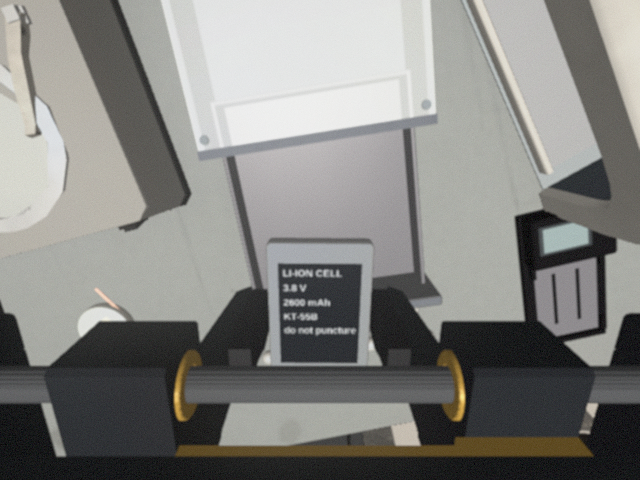

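The cell is held between the pads, top far edge about (268,246)-(373,246), and the cradle is visible at (565,275). I'll check the cell's level in the side view, along with an enlarged view of the cradle.

```bash
python3 - <<'E'
from h import *
import cv2
w=cv2.imread("pics/w5.png")
s=arm.camera("side")[:,:,::-1];cv2.imwrite("pics/s5.png",s)
a=cv2.resize(w[225:375,250:390],(400,429),interpolation=cv2.INTER_CUBIC)
b=cv2.resize(s[170:320,300:440],(400,429),interpolation=cv2.INTER_CUBIC)
cv2.imwrite("pics/c5.png",np.hstack([a,b]))
c=arm.get_calibration("wrist");M=np.linalg.inv(c["tool_from_camera"])
for n,x,z in [("far top",.034,-.004),("far bot",.034,.005)]:
  for y in(-.023,.023):
    q=M@[x,y,z,1];print(n,y,c["fx"]*q[0]/q[2]+c["cx"],c["fy"]*q[1]/q[2]+c["cy"])
E
```

```text
far top -0.023 264.79685427028795 236.00091801047543
far top 0.023 375.1314183464264 236.07171277557
far bot -0.023 267.71497953017104 229.91014227145732
far bot 0.023 372.06566883773996 229.97999810588095
```

View pics/c5.png

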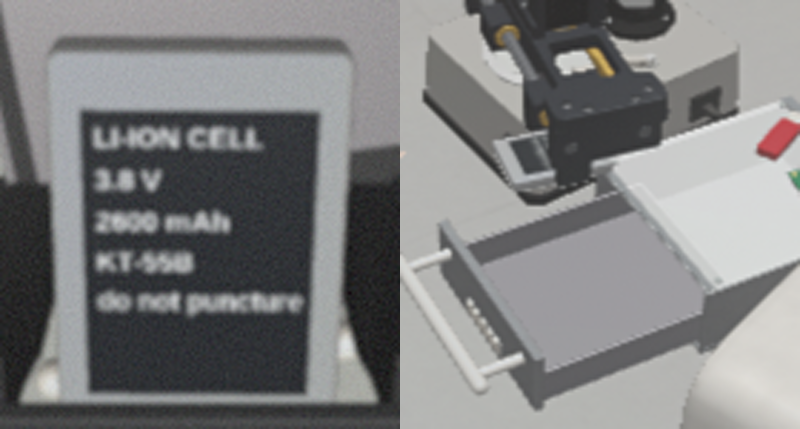

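Request:
step_arm --plan '[0,0,-0.138,0,0,-50,255,0,0,-0.137,0,0,-50,255,0,0,0,-28,38,0,255,0,0,0,-28,38,0,255,0,0,0,-28,38,0,255,0,0,0,-28,38,0,255,0,0,0,-27,37,0,255,0,0,0,0,0,0,255,0,0,0,0,0,0,255]'

```text
clock: 30.45
eef_pos: [0.4823, -0.249, 0.2401]
tool_rot: [0.989, 0.149, -0.001, -0.001]
contact_force: [0.1, 0.1, -0.8]
finger_gap: 0.0454
gripper_force: 20.0
```

```bash
python3 - <<'E'
from h import *
import cv2,pickle
o=arm.get_obs();pickle.dump(o,open("o6.pkl","wb"))
to(.503,-.245,.30-np.pi/2);print(o["tool_rot"],o["finger_gap"])
w=arm.camera("wrist")[:,:,::-1];cv2.imwrite("pics/w6f.png",w)
cv2.imwrite("pics/w6.png",cv2.resize(w[40:310,180:540],(800,600),interpolation=cv2.INTER_CUBIC))
E
```

```text
pos [ 0.4823 -0.249   0.2401] tool-y ang -1.2719 j [-0.52  0.02  1.88  0.    1.25  0.75] shift [20.9  2.3 -0.1] turn az -0.001
[ 0.98884919  0.14890867 -0.00125349 -0.00138752] 0.045371782063169594
```

View pics/w6.png

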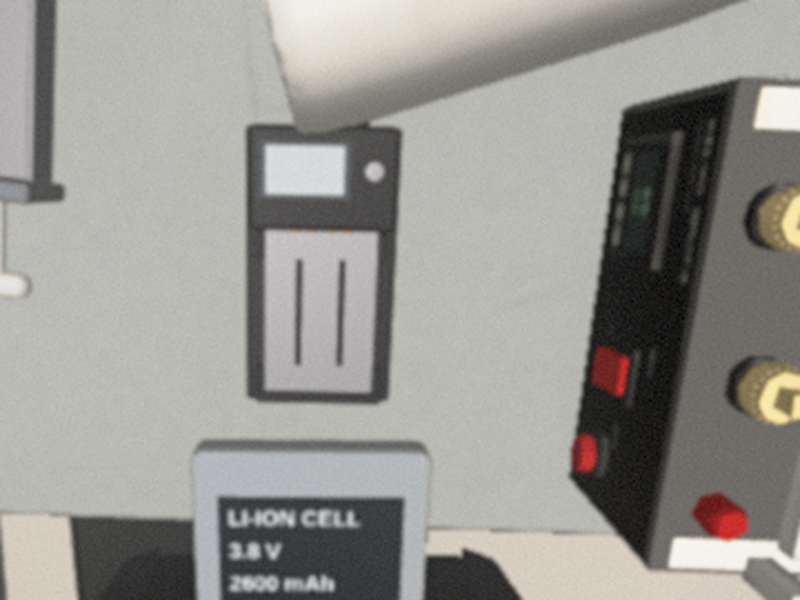

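The pocket floor is visible with corners (264,230), (379,231), (372,394) and (264,390) in the crop, and the cell is still level in the grip.

```bash
python3 - <<'E'
from h import *
import pickle
o=pickle.load(open("o6.pkl","rb"))
np.set_printoptions(precision=4,suppress=True)
f=lambda u,v,z:ray("wrist",180+u/2.2222-.3,40+v/2.2222-.3,z,o)[:2]
P=np.array([f(*q,.007) for q in [(264,230),(379,231),(372,394),(264,390)]])
ang=lambda d:(np.arctan2(d[1],d[0]))
print(P,P.mean(0),"len",np.linalg.norm(P[0]+P[1]-P[2]-P[3])/2,"w",np.linalg.norm(P[0]+P[3]-P[1]-P[2])/2,ang(P[0]+P[1]-P[2]-P[3]),ang(P[0]+P[3]-P[1]-P[2])-np.pi/2)
B=[f(249,396,.012),f(386,400,.012),f(249,127,.023),f(399,130,.023)]
print(B,ang(B[0]-B[1])-np.pi/2,ang(B[2]-B[3])-np.pi/2,ang(B[2]-B[0]),ang(B[3]-B[1]))
th=.3;X=np.array([np.cos(th),np.sin(th)]);print("orig",(B[0]+B[1])/2+.043*X,(B[2]+B[3])/2-.083*X)
E
```

```text
[[ 0.5323 -0.2103]
 [ 0.5475 -0.2611]
 [ 0.4731 -0.2827]
 [ 0.4593 -0.2315]] [ 0.5031 -0.2464] len 0.07672264216609116 w 0.05304295523478956 0.28237996699810275 0.27706050606789767
[array([ 0.4556, -0.2253]), array([ 0.4734, -0.2894]), array([ 0.5722, -0.1931]), array([ 0.5899, -0.2544])] 0.2704175783005127 0.2812647498255114 0.26969355230855546 0.29212584711122974
orig [ 0.5056 -0.2447] [ 0.5017 -0.2483]
```

Request:
step_arm --plan '[0,0,0.018,24,3,0,255,0,0,0,0,0,45,255,0,0,0,0,0,50,255,0,0,0,0,0,50,255,0,0,0,0,0,40,255,0,0,0,0,0,20,255,0,0,0,0,0,0,255,0,0,0,0,0,0,255]'

```text
clock: 31.5
eef_pos: [0.5079, -0.2449, 0.0381]
tool_rot: [0.99, 0.141, 0.0, 0.0]
contact_force: [-0.1, -0.4, 0.0]
finger_gap: 0.0455
gripper_force: 20.0
```

```bash
python3 - <<'E'
from h import *
to(.506,-.245,.281-np.pi/2)
E
```

```text
pos [ 0.5079 -0.2449  0.0381] tool-y ang -1.2877 j [-0.49  0.26  2.01  0.    0.86  0.79] shift [-1.9 -0.4 -0. ] turn az 0.002
```

Request:
step_arm --plan '[0,0,0,-2,0,10,255,0,0,0,0,0,10,255,0,0,0,0,0,4,255,0,0,0,0,0,0,255,0,0,0,0,0,0,255]'

```text
clock: 32.12
eef_pos: [0.5051, -0.246, 0.0134]
tool_rot: [0.99, 0.14, 0.0, 0.0]
contact_force: [-1.1, 0.7, 0.2]
finger_gap: 0.0454
gripper_force: 20.0
```

Request:
step_arm --plan '[0,0,0,0,0,2,255,0,0,0,0,0,0,255,0,0,0,0,0,0,94,0,0,0,0,0,0,94,0,0,0,0,0,0,94,0,0,0,0,0,-20,94,0,0,0,0,0,-60,94,0,0,0,0,0,-60,94,0,0,0,0,0,-60,94,0,0,0,-20,0,0,94,0,0,0,0,0,0,94]'

```text
clock: 33.5
eef_pos: [0.4845, -0.2515, 0.2108]
tool_rot: [0.99, 0.14, -0.0, -0.0]
contact_force: [0.7, 0.5, -1.0]
finger_gap: 0.0557
gripper_force: 0.0
```

```bash
python3 - <<'E'
from h import *
import cv2
w=arm.camera("wrist")[:,:,::-1]
t=arm.camera("top")[:,:,::-1]; s=arm.camera("side")[:,:,::-1]
a=cv2.resize(w[60:300,200:440],(400,400),interpolation=cv2.INTER_CUBIC)
b=cv2.resize(s[300:420,310:430],(400,400),interpolation=cv2.INTER_CUBIC)
cv2.imwrite("pics/c7.png",np.hstack([a,b]))
to(.471+.0025,-.0549,.1892)
E
```

```text
pos [ 0.4846 -0.2508  0.2089] tool-y ang -1.2894 j [-0.52  0.04  1.91  0.    1.19  0.77] shift [  43.7 -191.3    0.5] turn az -1.479
```

View pics/c7.png

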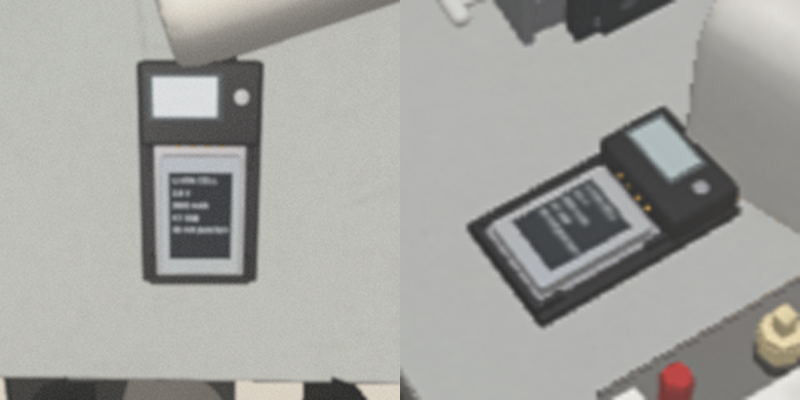

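The cell lies flat inside the pocket in both views. Now I'll shut the drawer with closed fingers pushing on the bar.

Request:
step_arm --plan '[0,0,-0.185,0,0,0,255,0,0,-0.185,0,0,0,255,0,0,-0.185,0,0,0,255,0,0,-0.185,0,0,0,255,0,0,-0.185,0,0,0,255,0,0,-0.185,0,0,0,255,0,0,-0.185,0,0,0,255,0,0,-0.184,0,0,0,255,0,0,0,49,-2,0,255,0,0,0,49,-2,0,255,0,0,0,49,-1,0,255,0,0,0,48,-1,0,255]'

```text
clock: 35.15
eef_pos: [0.4419, -0.0594, 0.2094]
tool_rot: [0.637, 0.771, -0.001, -0.002]
contact_force: [0.5, 0.4, 0.3]
finger_gap: 0.0005
gripper_force: 0.0
```

Request:
step_arm --plan '[0,0,0,0,0,50,255,0,0,0,0,0,50,255,0,0,0,0,0,50,255,0,0,0,0,0,30,255,0,0,0,0,0,5,255,0,0,0,0,0,0,255]'

```text
clock: 35.9
eef_pos: [0.4429, -0.061, 0.0259]
tool_rot: [0.637, 0.771, -0.0, -0.001]
contact_force: [0.7, -0.1, -0.5]
finger_gap: 0.0007
gripper_force: 0.0
```

```bash
python3 - <<'E'
from h import *
to(.442,-.0607,.1892)
E
```

```text
pos [ 0.4429 -0.061   0.0259] tool-y ang 0.1901 j [-0.19  0.08  2.26  0.    0.8  -0.38] shift [ 0.5 -0.8  0. ] turn az 0.001
```

Request:
step_arm --plan '[0,0,0,0,5,0,255,0,0,0,0,10,0,255,0,0,0,0,15,0,255,0,0,0,0,18,0,255,0,0,0,0,18,0,255,0,0,0,0,18,0,255,0,0,0,0,15,0,255,0,0,0,0,10,0,255,0,0,0,0,5,0,255,0,0,0,0,0,0,255]'

```text
clock: 37.15
eef_pos: [0.5555, -0.0394, 0.0263]
tool_rot: [0.637, 0.771, 0.0, 0.0]
contact_force: [0.1, 1.2, -0.8]
finger_gap: 0.0003
gripper_force: 0.0
```

Request:
step_arm --plan '[0,0,0,0,4,0,255,0,0,0,0,3,0,255,0,0,0,0,0,0,255]'

```text
clock: 37.52
eef_pos: [0.562, -0.0382, 0.0263]
tool_rot: [0.637, 0.771, 0.0, 0.0]
contact_force: [-0.1, -0.6, 0.6]
finger_gap: 0.0005
gripper_force: 0.2
```

Request:
step_arm --plan '[0,0,0,0,3,0,255,0,0,0,0,3,0,255,0,0,0,0,0,0,255]'

```text
clock: 37.9
eef_pos: [0.5683, -0.0371, 0.0264]
tool_rot: [0.637, 0.771, 0.0, 0.0]
contact_force: [0.0, -0.2, 0.1]
finger_gap: 0.0005
gripper_force: 0.1
```

Request:
step_arm --plan '[0,0,0,0,3,0,255,0,0,0,0,2,0,255,0,0,0,0,0,0,255]'

```text
clock: 38.28
eef_pos: [0.5695, -0.0368, 0.0261]
tool_rot: [0.637, 0.771, -0.003, -0.003]
contact_force: [-9.9, -3.4, 8.9]
finger_gap: 0.0003
gripper_force: 6.0
```

Request:
step_arm --plan '[0,0,0,0,2,0,255,0,0,0,0,0,0,255]'

```text
clock: 38.52
eef_pos: [0.5695, -0.0367, 0.0261]
tool_rot: [0.637, 0.771, -0.004, -0.004]
contact_force: [-17.4, -4.6, 13.9]
finger_gap: 0.0
gripper_force: 9.1
```

Request:
step_arm --plan '[0,0,0,0,-30,0,255,0,0,0,0,-50,-20,255,0,0,0,0,-40,-50,200,0,0,0,0,0,-40,120,0,0,0,0,0,0,120]'

```text
clock: 39.15
eef_pos: [0.4611, -0.059, 0.1394]
tool_rot: [0.637, 0.771, 0.002, 0.004]
contact_force: [0.9, -0.3, -1.1]
finger_gap: 0.0283
gripper_force: 0.0
```

```bash
python3 - <<'E'
from h import *
import cv2
t=arm.camera("top")[:,:,::-1]; s=arm.camera("side")[:,:,::-1]
a=cv2.resize(t[130:310,290:470],(400,400),interpolation=cv2.INTER_CUBIC)
b=cv2.resize(s[140:340,210:410],(400,400),interpolation=cv2.INTER_CUBIC)
cv2.imwrite("pics/c8.png",np.hstack([a,b]))
to(.4030,.3397,.1892)
E
```

```text
pos [ 0.4585 -0.0584  0.1356] tool-y ang 0.19 j [-0.18 -0.05  2.15  0.    1.04 -0.37] shift [ 4.014e+02  2.070e+01 -2.000e-01] turn az 0.001
```

View pics/c8.png

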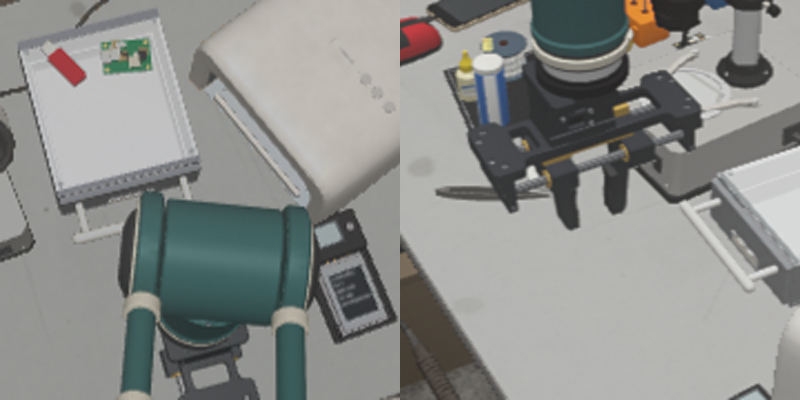

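The drawer is shut against the cabinet and all three still stand on the mat. Now I'll return them, bottle first.

Request:
step_arm --plan '[0,0,0,58,-10,0,120,0,0,0,58,-10,0,120,0,0,0,58,0,0,120,0,0,0,58,0,0,120,0,0,0,58,0,0,120,0,0,0,58,10,0,120,0,0,0,53,31,0,120,0,0,0,0,0,0,120,0,0,0,0,0,0,120]'

```text
clock: 40.38
eef_pos: [0.4014, 0.3386, 0.1328]
tool_rot: [0.636, 0.771, -0.002, -0.0]
contact_force: [-0.8, -0.1, -0.1]
finger_gap: 0.0467
gripper_force: 0.0
```

```bash
python3 - <<'E'
from h import *
to(.4030,.3397,.1892)
E
```

```text
pos [0.4014 0.3386 0.1328] tool-y ang 0.191 j [ 0.65  0.08  2.03 -0.    1.04  0.46] shift [ 0.7  1.8 -0. ] turn az 0.002
```

Request:
step_arm --plan '[0,0,0,1,1,40,120,0,0,0,0,0,40,120,0,0,0,0,0,35,120,0,0,0,0,0,0,120,0,0,0,0,0,0,120,0,0,0,0,0,0,120]'

```text
clock: 41.12
eef_pos: [0.4048, 0.3412, 0.0221]
tool_rot: [0.637, 0.771, 0.002, 0.0]
contact_force: [-0.6, 0.5, -0.3]
finger_gap: 0.0466
gripper_force: 0.0
```

Request:
step_arm --plan '[0,0,0,0,0,0,255,0,0,0,0,0,0,255,0,0,0,0,0,0,255,0,0,0,0,0,-40,255,0,0,0,0,0,-50,255,0,0,0,0,-30,0,255,0,0,0,0,0,0,255,0,0,0,0,0,0,255]' --squeeze 15

```text
clock: 42.12
eef_pos: [0.374, 0.3348, 0.1096]
tool_rot: [0.637, 0.771, -0.0, 0.0]
contact_force: [0.2, 0.0, 0.3]
finger_gap: 0.028
gripper_force: 15.0
```

```bash
python3 - <<'E'
from h import *
to(.465,.010,.1892);print(arm.get_obs()["finger_gap"])
E
```

```text
pos [0.374  0.3348 0.1096] tool-y ang 0.1904 j [ 0.68  0.06  2.1  -0.    0.99  0.49] shift [-3.362e+02  2.790e+01  1.000e-01] turn az 0.001
0.02803763501446359
```

Request:
step_arm --plan '[0,0,0,-56,0,0,255,0,0,0,-56,0,0,255,0,0,0,-56,0,0,255,0,0,0,-56,0,0,255,0,0,0,-56,4,0,255,0,0,0,-55,24,0,255,0,0,0,0,0,30,255,0,0,0,0,0,30,255,0,0,0,0,0,0,255,0,0,0,0,0,0,255]'

```text
clock: 43.38
eef_pos: [0.4653, 0.0112, 0.0504]
tool_rot: [0.637, 0.771, -0.0, 0.0]
contact_force: [-0.2, -0.3, -0.3]
finger_gap: 0.0275
gripper_force: 15.0
```

```bash
python3 - <<'E'
from h import *
to(.465-.0002,.010+.0012,.1892)
E
```

```text
pos [0.4653 0.0112 0.0504] tool-y ang 0.19 j [-0.03  0.07  2.21 -0.    0.86 -0.22] shift [ 0.1 -0.5  0. ] turn az 0.001
```

Request:
step_arm --plan '[0,0,0,0,-1,20,255,0,0,0,0,0,8,255,0,0,0,0,0,0,255,0,0,0,0,0,0,255,0,0,0,0,0,0,255]'

```text
clock: 44.0
eef_pos: [0.4645, 0.0111, 0.0228]
tool_rot: [0.637, 0.771, 0.0, 0.001]
contact_force: [0.1, 0.8, -0.4]
finger_gap: 0.0277
gripper_force: 15.0
```

Request:
step_arm --plan '[0,0,0,0,0,4,255,0,0,0,0,0,0,255,0,0,0,0,0,0,255]'

```text
clock: 44.38
eef_pos: [0.4636, 0.011, 0.018]
tool_rot: [0.637, 0.771, -0.0, -0.0]
contact_force: [0.4, -0.2, -0.3]
finger_gap: 0.0278
gripper_force: 15.0
```

Request:
step_arm --plan '[0,0,0,0,0,0,120,0,0,0,0,0,0,120,0,0,0,0,0,-50,120,0,0,0,0,0,-50,100,0,0,0,50,-20,0,47,0,0,0,60,-10,0,47,0,0,0,60,0,0,47,0,0,0,60,0,0,47,0,0,0,60,10,0,47,0,0,0,50,35,0,47,0,0,0,27,46,0,47,0,0,0,0,0,0,47]'

```text
clock: 45.88
eef_pos: [0.4564, 0.3857, 0.1178]
tool_rot: [0.636, 0.771, 0.001, 0.0]
contact_force: [-0.4, 0.5, -0.3]
finger_gap: 0.0718
gripper_force: 0.0
```

```bash
python3 - <<'E'
from h import *
to(.4554,.3827,.1892);print(arm.get_obs()["finger_gap"])
E
```

```text
pos [0.4564 0.3857 0.1178] tool-y ang 0.1914 j [ 0.66  0.22  1.89 -0.    1.03  0.47] shift [-2.7 -1.6 -0. ] turn az 0.002
0.07183000008431979
```

Request:
step_arm --plan '[0,0,0,-3,-2,40,47,0,0,0,0,0,40,47,0,0,0,0,0,21,47,0,0,0,0,0,0,47,0,0,0,0,0,0,47]'

```text
clock: 46.5
eef_pos: [0.4532, 0.3795, 0.0181]
tool_rot: [0.637, 0.771, 0.0, 0.0]
contact_force: [0.4, 0.4, 0.8]
finger_gap: 0.0719
gripper_force: 0.0
```

Request:
step_arm --plan '[0,0,0,0,0,0,255,0,0,0,0,0,0,255,0,0,0,0,0,0,255,0,0,0,0,0,-50,255,0,0,0,0,0,-55,255,0,0,0,0,0,0,255,0,0,0,0,0,0,255]' --squeeze 20

```text
clock: 47.38
eef_pos: [0.4524, 0.3793, 0.1216]
tool_rot: [0.637, 0.771, -0.0, -0.0]
contact_force: [-0.0, 0.1, -0.6]
finger_gap: 0.0547
gripper_force: 19.8
```

```bash
python3 - <<'E'
from h import *
to(.4935,-.1163,.1892);print(arm.get_obs()["finger_gap"])
E
```

```text
pos [0.4524 0.3793 0.1216] tool-y ang 0.1901 j [0.66 0.21 1.9  0.   1.03 0.47] shift [-4.944e+02 -5.330e+01  2.000e-01] turn az 0.001
0.05474178258710591
```

Request:
step_arm --plan '[0,0,0,-20,-50,0,255,0,0,0,-56,-20,0,255,0,0,0,-60,0,0,255,0,0,0,-60,0,0,255,0,0,0,-60,0,0,255,0,0,0,-60,0,0,255,0,0,0,-60,0,0,255,0,0,0,-60,0,0,255,0,0,0,-61,17,0,255,0,0,0,0,0,0,255,0,0,0,0,0,40,255,0,0,0,0,0,30,255]'

```text
clock: 48.88
eef_pos: [0.4918, -0.1163, 0.0489]
tool_rot: [0.637, 0.771, -0.001, -0.002]
contact_force: [-1.8, 0.5, -1.6]
finger_gap: 0.0546
gripper_force: 19.8
```

Request:
step_arm --plan '[0,0,0,0,0,0,255,0,0,0,0,0,0,255]'

```text
clock: 49.12
eef_pos: [0.494, -0.1169, 0.052]
tool_rot: [0.637, 0.771, -0.0, -0.001]
contact_force: [0.2, -0.4, -0.2]
finger_gap: 0.0548
gripper_force: 19.8
```

```bash
python3 - <<'E'
from h import *
to(.494,-.119,.1892);print(arm.get_obs()["finger_gap"])
E
```

```text
pos [ 0.494  -0.1169  0.052 ] tool-y ang 0.1908 j [-0.28  0.15  2.12  0.    0.87 -0.47] shift [-2.1 -0.4 -0. ] turn az 0.002
0.05477175288822571
```

Request:
step_arm --plan '[0,0,0,-2,0,20,255,0,0,0,0,0,13,255,0,0,0,0,0,0,255,0,0,0,0,0,0,255]'

```text
clock: 49.62
eef_pos: [0.4953, -0.1197, 0.0198]
tool_rot: [0.637, 0.771, 0.0, 0.0]
contact_force: [-0.2, -0.8, 0.7]
finger_gap: 0.0546
gripper_force: 19.8
```

Request:
step_arm --plan '[0,0,0,0.5,-1,5,255,0,0,0,0,0,0,255,0,0,0,0,0,0,255]'

```text
clock: 50.0
eef_pos: [0.4949, -0.1196, 0.0149]
tool_rot: [0.637, 0.771, 0.001, 0.001]
contact_force: [2.0, 0.0, 2.6]
finger_gap: 0.0547
gripper_force: 19.5
```

Request:
step_arm --plan '[0,0,0,0,0,0,47,0,0,0,0,0,0,47,0,0,0,0,0,-50,47,0,0,0,0,0,-53,60,0,0,0,50,-20,0,90,0,0,0,60,-10,0,90,0,0,0,60,0,0,90,0,0,0,60,0,0,90,0,0,0,60,0,0,90,0,0,0,60,10,0,90,0,0,0,57,25,0,90,0,0,0,0,0,0,90]'

```text
clock: 51.5
eef_pos: [0.422, 0.2848, 0.117]
tool_rot: [0.635, 0.773, 0.0, -0.0]
contact_force: [-1.0, -0.5, -0.4]
finger_gap: 0.0569
gripper_force: 0.0
```

```bash
python3 - <<'E'
from h import *
to(.4217,.2825,.1892);print(arm.get_obs()["finger_gap"])
E
```

```text
pos [0.422  0.2848 0.117 ] tool-y ang 0.1948 j [0.54 0.06 2.08 0.   1.   0.35] shift [-2.2 -0.8 -0. ] turn az 0.006
0.05691332700470148
```

Request:
step_arm --plan '[0,0,0,-2,-1,40,90,0,0,0,0,0,40,90,0,0,0,0,0,0,90,0,0,0,0,0,0,90,0,0,0,0,0,0,90]'

```text
clock: 52.12
eef_pos: [0.4227, 0.2796, 0.0391]
tool_rot: [0.637, 0.771, 0.002, 0.001]
contact_force: [0.4, -0.3, 0.6]
finger_gap: 0.0572
gripper_force: 0.0
```

Request:
step_arm --plan '[0,0,0,0,0,0,255,0,0,0,0,0,0,255,0,0,0,0,0,0,255,0,0,0,0,0,-50,255,0,0,0,0,-50,-30,255,0,0,0,0,0,0,255,0,0,0,0,0,0,255]' --squeeze 20

```text
clock: 53.0
eef_pos: [0.3721, 0.2697, 0.1169]
tool_rot: [0.637, 0.771, 0.0, 0.0]
contact_force: [-0.6, 0.3, -1.4]
finger_gap: 0.0354
gripper_force: 20.1
```

```bash
python3 - <<'E'
from h import *
to(.4825,-.0481,.1892);print(arm.get_obs()["finger_gap"])
E
```

```text
pos [0.3721 0.2697 0.1169] tool-y ang 0.1905 j [ 0.57 -0.03  2.17 -0.    1.    0.38] shift [-333.    48.2    0. ] turn az 0.001
0.03535105983752816
```

Request:
step_arm --plan '[0,0,0,-56,0,0,255,0,0,0,-56,0,0,255,0,0,0,-56,0,0,255,0,0,0,-56,0,0,255,0,0,0,-57,0,0,255,0,0,0,-57,20,0,255,0,0,0,0,28,0,255,0,0,0,0,0,0,255,0,0,0,0,0,40,255,0,0,0,0,0,20,255,0,0,0,0,0,0,255,0,0,0,0,0,0,255]'

```text
clock: 54.5
eef_pos: [0.483, -0.0529, 0.0573]
tool_rot: [0.637, 0.771, -0.0, -0.0]
contact_force: [0.6, -0.2, -1.0]
finger_gap: 0.0357
gripper_force: 20.1
```

```bash
python3 - <<'E'
from h import *
to(.4834,-.0526,.1892);print(arm.get_obs()["finger_gap"])
E
```

```text
pos [ 0.483  -0.0529  0.0573] tool-y ang 0.1908 j [-0.16  0.1   2.17 -0.    0.88 -0.35] shift [ 0.2  0.5 -0. ] turn az 0.002
0.035668144666675713
```

Request:
step_arm --plan '[0,0,0,0,0,12,255,0,0,0,0,0,7,255,0,0,0,0,0,0,255,0,0,0,0,0,0,255]'

```text
clock: 55.0
eef_pos: [0.4831, -0.0532, 0.0382]
tool_rot: [0.637, 0.771, 0.0, 0.0]
contact_force: [0.5, -0.0, -0.7]
finger_gap: 0.035
gripper_force: 20.1
```

Request:
step_arm --plan '[0,0,0,0,0,2.5,255,0,0,0,0,0,0,255,0,0,0,0,0,0,255,0,0,0,0,0,0,100,0,0,0,0,0,0,100,0,0,0,0,0,-30,100,0,0,0,0,0,-50,100,0,0,0,0,0,-50,100,0,0,0,50,-20,-50,100,0,0,0,60,-10,0,100,0,0,0,60,0,0,100,0,0,0,60,0,0,100]'

```text
clock: 56.5
eef_pos: [0.4141, 0.1618, 0.2088]
tool_rot: [0.637, 0.771, 0.001, 0.001]
contact_force: [0.2, -0.7, 0.3]
finger_gap: 0.0539
gripper_force: 0.0
```

Request:
step_arm --plan '[0,0,0,60,0,0,100,0,0,0,60,0,0,100,0,0,0,60,0,0,100,0,0,0,0,0,0,100,0,0,0,0,0,0,100]'

```text
clock: 57.12
eef_pos: [0.3802, 0.3366, 0.2078]
tool_rot: [0.636, 0.771, -0.001, 0.0]
contact_force: [0.7, -0.0, 0.3]
finger_gap: 0.0536
gripper_force: 0.0
```

```bash
python3 - <<'E'
from h import *
import cv2
o=arm.get_obs();print(o["clock"],o["eef_pos"])
t=arm.camera("top")[:,:,::-1];s=arm.camera("side")[:,:,::-1]
cv2.imwrite("pics/t9.png",t);cv2.imwrite("pics/s9.png",s)
t0=cv2.imread("pics/top0.png");s0=cv2.imread("pics/side0.png")
f=lambda m,y,x:cv2.resize(m[y:y+75,x:x+100],(400,300),interpolation=cv2.INTER_CUBIC)
cv2.imwrite("pics/c9.png",np.vstack([np.hstack([f(t0,235,315),f(t,235,315)]),np.hstack([f(s0,245,280),f(s,245,280)])]))
# shift of each object by phase/template match
def m(a,b,x0,y0,x1,y1):
    r=cv2.matchTemplate(cv2.resize(b[y0-8:y1+8,x0-8:x1+8],None,fx=4,fy=4,interpolation=3),cv2.resize(a[y0:y1,x0:x1],None,fx=4,fy=4,interpolation=3),5)
    _,v,_,l=cv2.minMaxLoc(r);return round(v,3),(l[0]-32)/4,(l[1]-32)/4
for n,bt,bs in [("spool",(379,255,407,284),(318,291,352,330)),("tube",(355,263,375,288),(308,256,330,300)),("bottle",(329,277,346,296),(293,250,312,280))]:
    print(n,"top",m(t0,t,*bt),"side",m(s0,s,*bs))
E
```

```text
57.125 [0.38022089 0.33658165 0.20784917]
spool top (0.965, 1.0, 0.0) side (0.95, 0.0, 1.0)
tube top (0.974, 0.0, 0.0) side (0.985, 0.0, 0.0)
bottle top (0.982, 0.0, 1.0) side (0.967, -1.0, 0.0)
```

View pics/c9.png

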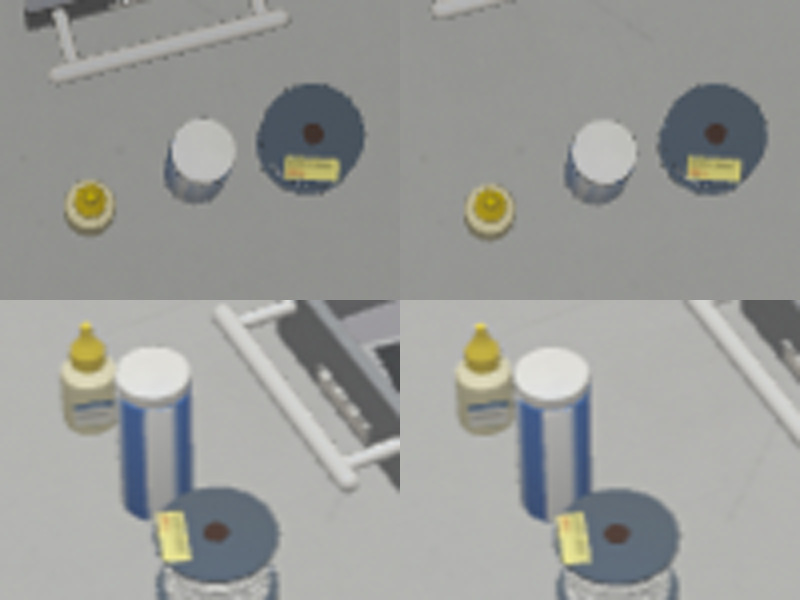

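All three stand upright, within about one pixel (about 2 mm) of where they started in both cameras. The drawer is shut and the cell is in the cradle.

```bash
python3 -c "
from rig import arm
print(arm.hand_in())"
```

```text
the job is handed in; nothing more can be done
None
```

I handed the job in at about 57 s: the cell lies flat in the cradle pocket, the drawer is shut, and the spool, tube and bottle stand upright within about 2 mm of where they started.

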